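Put the padlock away in the latching drawer

TASK

Put the rectangular ribbed padlock away in the small grey drawer box: turn the black knob on top of the box clockwise to its stop so that the drawer springs out, and let the knob spring back; lay the padlock in the drawer and push the drawer shut until it latches. Leave the round dial padlock and the green tin where they are.

Things in the scene. Friction and masses are not known exactly. Their poses are not given: they have to be found in the camera images.
- latch_box: Grey sheet-steel drawer box, fixed to the bench: 160 mm deep (its x), 160 mm wide (its y), 66 mm high. Origin at the centre of its underside on the bench; its drawer comes out along its -x axis; z is up.
- knob_grip (a point): Black bar knob on top of the box; point on its vertical turning axis, 94 mm above the bench, 20 mm towards +x and 30 mm towards +y of the box's centre. Upright bar 62 mm long (this x, turning with the knob; at rest along the box's x), 14 mm wide (y, grip across this), 30 mm high, top 107 mm above the bench, on a 60 mm round skirt whose top is 77 mm above the bench.
- knob (a joint): Turn of the knob in rad: 0 at rest, growing clockwise as seen from above, to a hard stop at 1.2. A spring returns it to 0 when let go (about 0.06 N m at rest, 0.2 N m at the stop). The latch lets the drawer go only in the last part of the turn, beyond about 0.95.
- drawer (a joint): Travel of the drawer in m: 0 shut and latched, 0.095 fully out (hard stop at -0.003). A spring drives it out (4 N shut, 1.5 N out) once the latch is free. The latch is bevelled: pushing the drawer in (2 to 8 N) to 1 to 3 mm past 0, up to the stop, makes it catch by itself, with no turning of the knob; it then rests at 0.
- drawer_floor (a point): Point on the drawer's inner floor (moves with it), 10 mm above the bench, at the middle of the part clear of the box when the drawer is out: 95 mm along its travel (x) by 138 mm wide (y). Side walls' tops are 35 mm above the bench, the front panel's top 62 mm. Axes parallel to the box's.
- drawer_front (a point): Centre of the outer face of the drawer's front panel (158 mm wide, 56 mm high, from 6 to 62 mm above the bench), 34 mm above the bench; moves with the drawer. Push here along the box's +x to shut it.
- padlock_mid (a point): Rectangular ribbed padlock, to be put away: lying flat, 67 mm long (its x, shackle at +x), 44 mm wide (y), 17 mm high, 0.1 to 0.2 kg. Point at the centre of this outline, half-way up. The solid body covers x -34 to +2 mm over the full 44 mm (grip it 16 mm from the point towards -x, fingers closing along y); the shackle is a loop 36 mm wide, 5 to 12 mm above the underside.
- dial_mid (a point): The round dial padlock, lying flat, 75 x 46 x 26 mm; stays where it is. Point at the centre of its outline, 8.5 mm above its underside.
- tin_mid (a point): Closed dark green tin, 68 x 102 x 50 mm, standing on its base; stays where it is. Point at its centre, 25 mm above the bench.

How it is judged (in metres and radians):
On the way, in this order (a step that is already met when the one before it is completed fails the run):
1. the knob is turned to its stop and the drawer springs out (value of joint knob above 1.08 rad and value of joint drawer above 0.03 m), for 0.05 s.
2. the knob is let go and has sprung back, the drawer out (value of joint knob below 0.1 rad and value of joint drawer above 0.07 m), for 0.2 s.
3. the ribbed padlock lies in the open drawer, let go (value of joint drawer above 0.06 m and z of padlock_mid in the frame of drawer_floor below 0.022 m and x of padlock_mid in the frame of drawer_floor between -0.045 and 0.09 m and y of padlock_mid in the frame of drawer_floor between -0.07 and 0.07 m and contact force between ribbed_padlock and the fingers below 0.1 N), for 0.2 s.
At the end, for the whole second after the job is handed in: The drawer is shut and stays latched (within 4 mm of 0), the ribbed padlock lies in it on its floor (its centre less than 22 mm above the floor), and the knob is back at rest (below 0.1 rad) (value of joint drawer below 0.004 m and value of joint knob below 0.1 rad and z of padlock_mid in the frame of drawer_floor below 0.022 m and x of padlock_mid in the frame of drawer_floor between -0.045 and 0.09 m and y of padlock_mid in the frame of drawer_floor between -0.07 and 0.07 m); the robot touches nothing.
It fails at once if the round dial padlock is moved more than 30 mm (distance of dial_mid from where it was at the start of the episode above 0.03 m).
It fails at once if the flat tin is moved more than 30 mm (distance of tin_mid from where it was at the start of the episode above 0.03 m).
It also fails if it takes over 72 s, if anything falls off the work surface, if the arm or the gripper's body presses on something with over 40 N, if the wrist force passes 120 N, or if a joint passes its speed limit or range.

ROBOT

A 7-joint arm with a two-finger parallel gripper is mounted at the origin on a cart in front of the work surface, level with it; the furniture and walls round the work are solid. World frame = base frame: x ahead of the robot, y to its left, z up, the work surface at z = 0. Lengths are in m, angles in degrees, forces in N, time in s.
With the tool pointing down it reaches from about 0.35 to 0.9 m from the base axis. Payload 8.1 kg.
Tool frame: the origin (TCP) lies at the very end of the fingers, on their centre line; the grasp point (between the pads) lies 19 mm behind it (arm.grip_point_offset is the distance from the TCP to the grasp point, in m); z points along the fingers, y is the direction in which the jaws open and shut (so a half turn about z gives the same grasp; the last joint's range is limited). The gripper opens to 85 mm and grips with 20 to 120 N. Pads are 22 mm wide; open, the fingers measure 114 mm over their backs; the gripper's body (76 mm by 85 mm) begins 54 mm behind the grasp point. The pads swing forward as they close: fully open they stand 13 mm farther back than shut.
Start: joints at [-81.509, 24.895, 1.432, 90.138, -0.665, 64.973, -4.303], TCP at [0.155, 0.605, 0.231] pointing down, gripper open.
Joint ranges: [-149.89, 149.89], [-25.12, 119.58], [-72.63, 75.52], [4.76, 147.25], [-75.54, 255.54], [6.69, 114.76], [-157.13, 157.13]. Speed limits (degrees/s): [127.2, 127.2, 172.46, 172.46, 180, 180, 180].

INTERFACE

Orientations are given as [roll, pitch, yaw] about the fixed x, y, z axes, in that order (R = Rz(yaw) Ry(pitch) Rx(roll)).
In Python, from bench import arm gives the robot as it stands.
- The arm moves only by the tool carry_out, never from a script. Its argument "plan" is a list that holds one entry, the list of rows, each a list of 5 numbers: the finger opening in mm, from 0 to 85.4, then the shift along the tool's x, y, z in mm, then the turn about the tool's z in degrees. A call has 1 to 20 rows; each row is the pose to reach, as a shift and turn from the pose commanded when the call began, along the tool's axes at that moment; what a row does not reach only later rows make up. A row lasts 1/8 s, in which the tool goes at most 62.5 mm and 10.7 degrees, less where a joint would pass 70% of its speed; a pose out of reach is approached as far as the arm can. A call with a gripper value outside its range is refused whole. The fingers move at their own pace and stop on an object; the grip force is fixed at half the most. Time passes only in rows, so rows that repeat a pose let the fingers close. It gives the time, the measured TCP pose, the force and the opening at its end, in the units of the state.
- arm.get_obs(): the state, without advancing time (a new reading comes with each control period).
- arm.snapshot(name): name is "side" or "top"; returns (picture, depth): 420x560x3 uint8, blue, green, red; 420x560 float32, m along the optical axis (not along the pixel's ray), 0 where there is no reading.
- arm.camera_info(name): a dict with "fx", "fy", "cx", "cy" (pixels), "R" (3x3) and "t" (3): a world point X has camera coordinates R X + t. Camera axes: x right, y down, z forward; pixel columns grow to the right and rows downward; lengths in m; the calibration is good to about 2 mm. A picture is of the moment at which its call begins. camera_info takes no time and is no camera call.
- arm.job_done(): hands the job in, once; it reports no verdict.
The state is a dict: "time_s": time; "joints": joint angles; "qvel": joint speeds; "joint_efforts": joint torques, N m; "eef_pos": TCP position; "tool_rot": TCP orientation; "contact_force": force on the tool from outside, world axes, zero at the start; "ft_torque": the same for the moment, N m; "gripper_width": opening from 0.0 (shut) to 1.0 (fully open).
Only numpy, scipy, OpenCV 4.12 (cv2) and the standard library are available. Lean on these libraries where they do the work, as an engineer would, in place of code of your own. Each camera call takes 0.05 s, during which the arm holds its last target.

## Working session

There is one attempt and no reset: what is moved stays moved. The work goes in short steps, Python scripts to look and compute and a tool call to move; the robot and the scene stay as the last step left them, time stands still between calls to the robot, and variables do not carry over. Pictures are saved under pics/ and viewed, and the job is handed in when it is done.

Besides the shell and the picture viewer there is one more tool, called by a JSON object that holds its "fn" and its "kwargs", one argument or row to a line. carry_out: Moves the arm, as the interface text tells. Its arguments: {"type":"object","properties":{"plan":{"type":"array","items":{"type":"array","items":{"type":"array","items":{"type":"number"}}}}},"required":["plan"]}

```bash
mkdir -p pics; ls; python3 - <<'E'
from bench import arm
import cv2
o=arm.get_obs();print(o['time_s'],o['eef_pos'],o['tool_rot'],o['gripper_width'],arm.grip_point_offset)
for n in('top','side'):
    p,d=arm.snapshot(n);cv2.imwrite(f'pics/{n}0.png',p);import numpy as np;np.save(f'{n}0.npy',d);print(arm.camera_info(n))
E
```

```text
pics
0.0 [0.15499657 0.60493839 0.23052438] [-1.79909413e+02  7.75597013e-03  1.65630376e+02] 0.9966746807886896 0.0187
{'fx': 518.7466102001084, 'fy': 518.7466102001084, 'cx': 271.87703255213717, 'cy': 218.18325150161814, 'R': array([[ 0.01632208, -0.99958881, -0.0235754 ],
       [-0.9820812 , -0.01159982, -0.18810095],
       [ 0.18775013,  0.02622316, -0.98186671]]), 't': array([-0.0106155 ,  0.55594479,  1.06710706])}
{'fx': 419.441253236996, 'fy': 419.441253236996, 'cx': 277.30016986623616, 'cy': 217.5515902553035, 'R': array([[ 0.98595498, -0.16670856, -0.01005157],
       [-0.15342581, -0.88033412, -0.44885672],
       [ 0.06597952,  0.44409469, -0.89354721]]), 't': array([-0.53340512,  0.09143608,  1.21289336])}
```

View pics/top0.png

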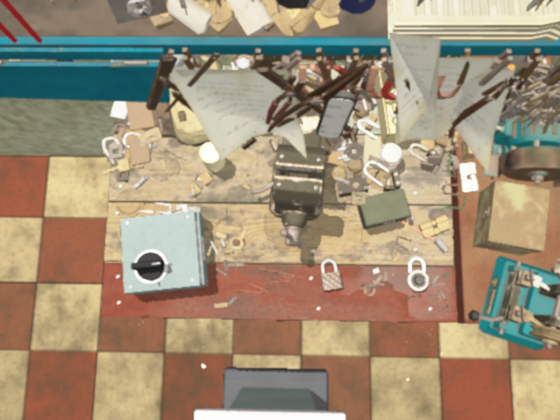

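View pics/side0.png

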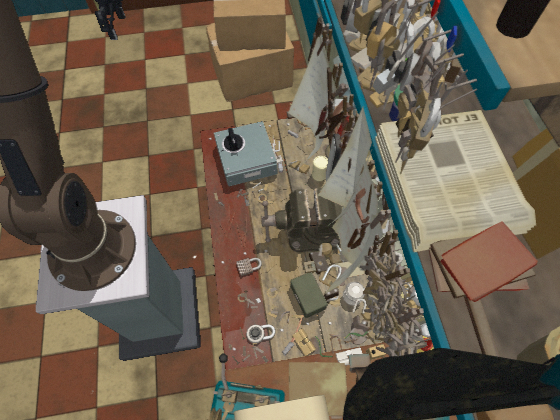

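The top view shows the box at the left (about 122–207, 208–293), with the knob bar at (150,265). The drawer will come out to the right, towards world -y. The ribbed padlock is at (331,275), the dial lock at (418,273) and the tin at (385,210). I'll zoom in next.

```bash
cat > h.py <<'E'
import numpy as np,cv2
from bench import arm
def ray(n,uv,z):
    c=arm.camera_info(n);R=c['R'];t=c['t'];o=-R.T@t
    d=R.T@np.array([(uv[0]-c['cx'])/c['fx'],(uv[1]-c['cy'])/c['fy'],1]);return o+d*(z-o[2])/d[2]
def proj(n,X):
    c=arm.camera_info(n);p=c['R']@np.array(X)+c['t'];return c['fx']*p[0]/p[2]+c['cx'],c['fy']*p[1]/p[2]+c['cy']
def cloud(n,d):
    c=arm.camera_info(n);v,u=np.indices(d.shape);P=np.stack([(u-c['cx'])/c['fx']*d,(v-c['cy'])/c['fy']*d,d],-1)
    return (P-c['t'])@c['R']
def crop(f,x,y,w,h,s,out):
    p=cv2.imread(f)[y:y+h,x:x+w];cv2.imwrite(out,cv2.resize(p,None,fx=s,fy=s,interpolation=cv2.INTER_CUBIC))
E
python3 - <<'E'
from h import *
crop('pics/top0.png',110,195,130,110,6,'pics/b.png');crop('pics/top0.png',300,240,60,60,10,'pics/p.png');crop('pics/side0.png',195,110,120,110,6,'pics/bs.png')
d=np.load('top0.npy');P=cloud('top',d)
print(d[265,150],P[250,180],P[265,150],P[230,150],P[280,331],P[230,240],P[210,295],P[180,300])
m=(abs(P[...,2]-.066)<.006);m[:,:115]=0;m[:,215:]=0;m[:200]=0;m[300:]=0
q=P[m][:,:2].astype(np.float32);print(len(q),cv2.minAreaRect(q))
m=(P[...,2]>.088)&(P[...,2]<.12);m[:,:115]=0;m[:,200:]=0;m[:220]=0;m[300:]=0
q=P[m][:,:2].astype(np.float32);print(len(q),cv2.minAreaRect(q),q.mean(0))
E
```

```text
1.0524424 [0.48275551 0.19043806 0.06502515] [0.44608633 0.24151603 0.10668527] [0.52490813 0.25700805 0.06489045] [ 0.42768405 -0.13264164  0.01612277] [0.53772552 0.06988064 0.00238018] [ 0.56149077 -0.05133777  0.11585153] [ 0.60855824 -0.05944926  0.17598757]
5110 ((0.47997578978538513, 0.23035258054733276), (0.1609949916601181, 0.1707582324743271), 7.129546165466309)
244 ((0.4468408524990082, 0.25070542097091675), (0.014553443528711796, 0.0610920675098896), 6.734955787658691) [0.44613454 0.24888971]
```

View pics/b.png

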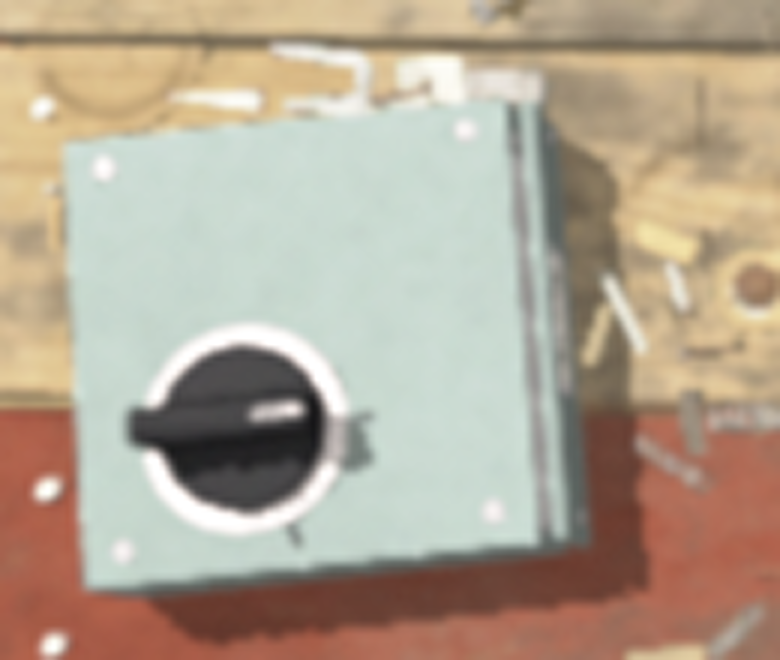

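View pics/p.png

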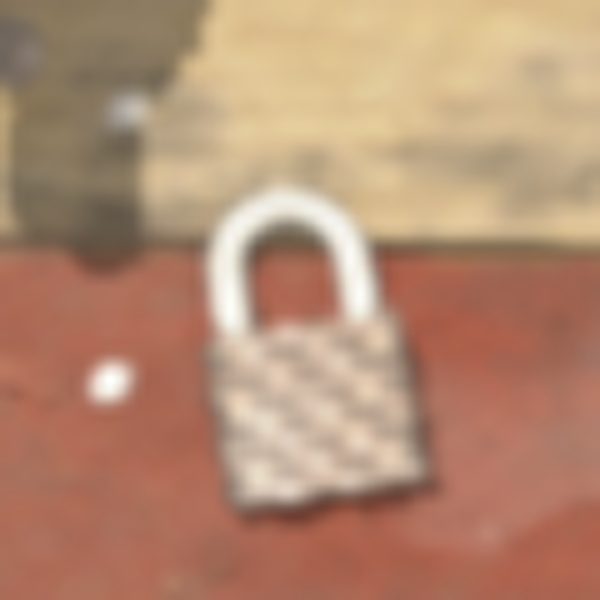

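View pics/bs.png

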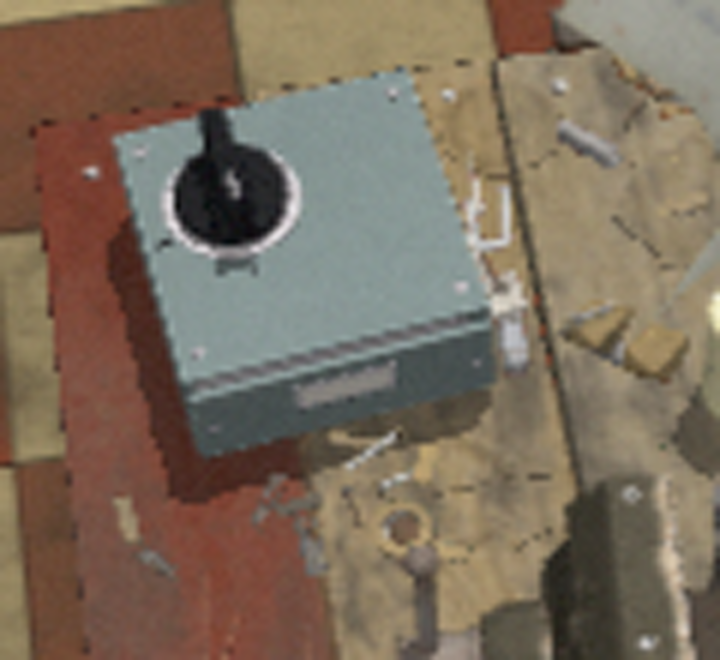

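The zoomed view shows the box turned about 7° from world axes, with its drawer front on the right. The padlock's shackle points up at (328.5,258.5) and the bottom of its body is at (333,290). I'll measure the padlock and the vise clearances.

```bash
python3 - <<'E'
from h import *
print([a for a in dir(arm) if a[0]!='_'])
d=np.load('top0.npy');P=cloud('top',d)
m=(P[...,2]>.008);m[:,:318]=0;m[:,346:]=0;m[:255]=0;m[300:]=0
q=P[m][:,:2].astype(np.float32);print('depth',len(q),cv2.minAreaRect(q))
s=m.astype(np.uint8)
# body: rows lower part
mb=(P[...,2]>.013)&m;mb[:273]=0
q=P[mb][:,:2].astype(np.float32);print('body',len(q),cv2.minAreaRect(q),q.mean(0),P[mb][:,2].mean())
# ray-cast corners of the body top (z=.017)
for uv in[(321.2,274),(340.0,272),(323.8,291),(342.9,288.5),(328.5,258.6)]: print(uv,ray('top',uv,.017 if uv[1]>260 else .01)[:2].round(4))
# heights map near drawer exit
for x in np.arange(.38,.64,.02):
    r=[]
    for y in np.arange(.14,-.16,-.02):
        k=(abs(P[...,0]-x)<.01)&(abs(P[...,1]-y)<.01)&(d>0);r.append('%4d'%(1000*P[k][:,2].max()) if k.any() else '   .')
    print('%.2f'%x,*r)
E
```

```text
['IKError', 'camera_info', 'get_obs', 'grip_point_offset', 'job_done', 'snapshot']
depth 443 ((0.39538973569869995, -0.10381419211626053), (0.06446919590234756, 0.1619364321231842), 56.384986877441406)
body 310 ((0.40213483572006226, -0.08693557977676392), (0.045943085104227066, 0.15029506385326385), 28.79518699645996) [ 0.4252775  -0.13057776] 0.028354697727145387
(321.2, 274) [ 0.4403 -0.1113]
(340.0, 272) [ 0.4453 -0.1522]
(323.8, 291) [ 0.4037 -0.1169]
(342.9, 288.5) [ 0.4097 -0.1582]
(328.5, 258.6) [ 0.475  -0.1279]
0.38    5   12   13   10    5    4    5    5    5    5    6    6    6    7    4    5
0.40   68    6    7   10    5    6    7    6    6    7    6    6    6   25   15    5
0.42   70    5    8    4    5    8    5    5    7    6    7    6    6   23   22   20
0.44   68   12   11    7    5    6    6    6    8    7    5    7   18   21   22   16
0.46   66    8   15   14   14    4    6    7    5    4    4    6   12   16   16    3
0.48   66    8   14   12    5    5    5    5    7    4    6    5    5   14   16    6
0.50   64    7   13   14   14    6    6    7  176  175  115   26    5    9    5    3
0.52   68   16   16   13   12    7    5    7  174  172  123    6    6    4    4    4
0.54    4   10    5    6    7    5    5    6  119  130  127  113    5    6    5    4
0.56    3    5    6    6    5    4    6  128  135  160  164  164  166    5    4    5
0.58    4    3    4  412  407    3    4  178  181  181  378  181  181    4    6    5
0.60    3    3    4  459  434  414    5  180  182  389  396  181  181   17   72   75
0.62    3    3  502  489  470  446  428  414  460  492  513  541  579  606   72  558
```

```bash
python3 - <<'E'
from h import *
print(ray('top',(150.9,266),.066), ray('top',(151.3,266.3),.068))
p=cv2.imread('pics/top0.png');hsv=cv2.cvtColor(p,cv2.COLOR_BGR2HSV)
m=((hsv[...,2]>235)&(hsv[...,1]<40)).astype(np.uint8);m[:240]=0;m[295:]=0;m[:,:128]=0;m[:,172:]=0
n,l,s,c=cv2.connectedComponentsWithStats(m);i=1+s[1:,4].argmax();print(s[i],c[i])
ct=np.argwhere(l==i)[:,::-1].astype(np.float32);e=cv2.minEnclosingCircle(ct);print(e,ray('top',e[0],.067))
E
```

```text
[0.44790854 0.25013119 0.066     ] [0.44710171 0.24872731 0.068     ]
[135 249  33  15 112] [152.20535714 254.26785714]
((151.0, 260.5), 16.07025718688965) [0.4594154  0.25036086 0.067     ]
```

{"fn": "carry_out", "kwargs": {
  "plan": [
    [[85,-371,-271,60,68],[85,-371,-271,60,68],[85,-371,-271,60,68],[85,-371,-271,60,68],[85,-371,-271,60,68],[85,-371,-271,60,68],[85,-371,-271,60,68],[85,-371,-271,60,68],[85,-371,-271,60,68],[85,-371,-271,60,68],[85,-371,-271,60,68]]
  ]
}}

```text
time_s: 1.48
eef_pos: [0.4464, 0.2521, 0.1713]
tool_rot: [-180.0, -0.0, 97.8]
contact_force: [0.4, -0.2, -0.1]
gripper_width: 0.998
```

```bash
python3 - <<'E'
from h import *
o=arm.get_obs();print(o['eef_pos'],o['joints'])
p,d=arm.snapshot('side');cv2.imwrite('pics/side1.png',p);crop('pics/side1.png',150,60,160,160,5,'pics/s1.png')
E
```

```text
[0.44641572 0.25214267 0.1713232 ] [-53.30947262  18.6248814   23.00418177 111.4827872   -9.19806841
  51.64919266 -17.89170896]
```

View pics/s1.png

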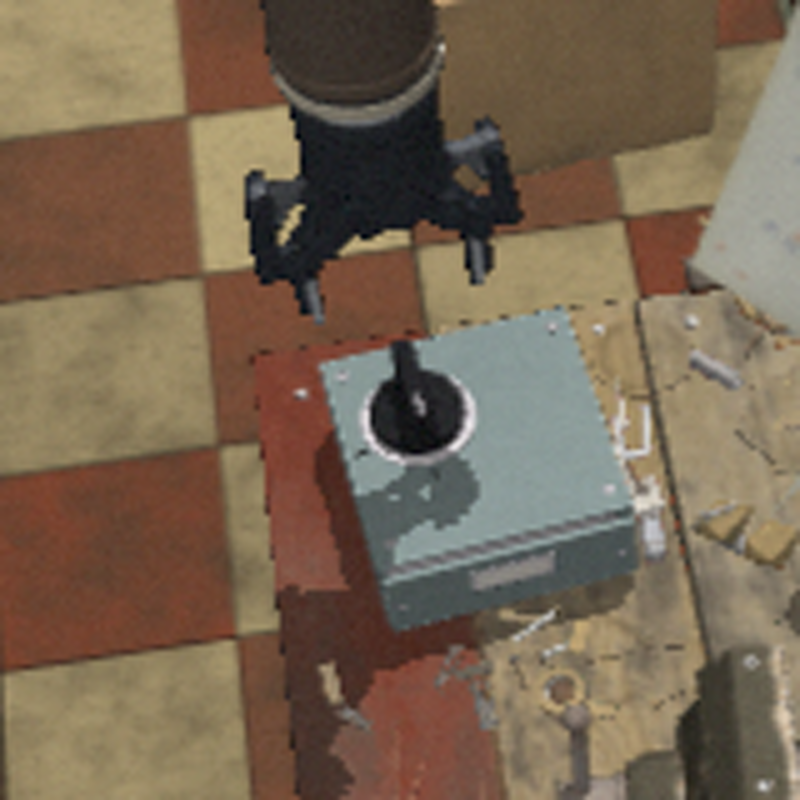

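The jaws are open above the knob and straddle its bar. Next I go down and close.

{"fn": "carry_out", "kwargs": {
  "plan": [
    [[85,-2,0,40,-0.8],[85,-2,0,60,-0.8],[85,-2,0,80,-0.8],[85,-2,0,87,-0.8],[85,-2,0,87,-0.8],[85,-2,0,87,-0.8]]
  ]
}}

```text
time_s: 2.28
eef_pos: [0.4479, 0.2493, 0.085]
tool_rot: [179.9, -0.0, 98.4]
contact_force: [-0.1, 0.4, -0.1]
gripper_width: 0.997
```

{"fn": "carry_out", "kwargs": {
  "plan": [
    [[0,0,0,0,0],[0,0,0,0,0],[0,0,0,0,0],[0,0,0,0,0],[0,0,0,0,0],[0,0,0,0,0],[0,0,0,0,0]]
  ]
}}

```text
time_s: 3.15
eef_pos: [0.4474, 0.2488, 0.0846]
tool_rot: [-180.0, -0.0, 98.4]
contact_force: [-1.2, 0.3, 5.1]
gripper_width: 0.149
```

{"fn": "carry_out", "kwargs": {
  "plan": [
    [[0,0,0,-1,9],[0,0,0,-1,18],[0,0,0,-1,27],[0,0,0,-1,36],[0,0,0,-1,45],[0,0,0,-1,54],[0,0,0,-1,60],[0,0,0,-1,64],[0,0,0,-1,68],[0,0,0,-1,68],[0,0,0,-1,68]]
  ]
}}

```text
time_s: 4.53
eef_pos: [0.4434, 0.2507, 0.0846]
tool_rot: [-179.7, 0.3, 30.6]
contact_force: [-12.3, 6.2, 5.3]
gripper_width: 0.15
```

```bash
python3 - <<'E'
from h import *
o=arm.get_obs();print(o['eef_pos'],o['joints'],o['ft_torque'])
p,d=arm.snapshot('side');cv2.imwrite('pics/side2.png',p);crop('pics/side2.png',150,60,160,160,4,'pics/s2.png')
E
```

```text
[0.4433963  0.25074177 0.08459564] [-63.80992806  28.91480891  39.30333456 117.51375182 -27.07578859
  42.98521792 -66.94885626] [1.28044566 2.60382664 0.24675028]
```

View pics/s2.png

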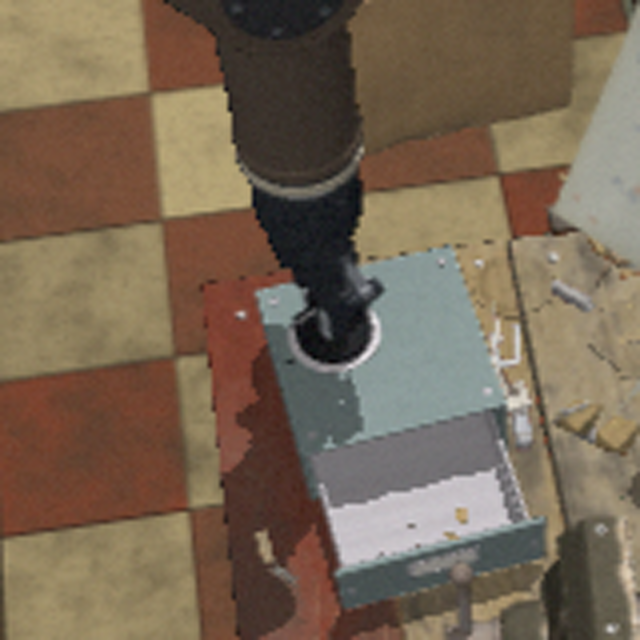

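The drawer is out: its white floor is visible in front of the box. I'll turn the knob back, open the jaws and lift.

{"fn": "carry_out", "kwargs": {
  "plan": [
    [[0,0,0,0,-9],[0,0,0,0,-18],[0,0,0,0,-27],[0,0,0,0,-36],[0,0,0,0,-45],[0,0,0,0,-54],[0,0,0,0,-62],[0,0,0,0,-67],[0,0,0,0,-67],[85,0,0,0,-67],[85,0,0,0,-67],[85,0,0,0,-67],[85,0,0,-30,-67],[85,0,0,-60,-67],[85,0,0,-116,-67],[85,0,0,-116,-67]]
  ]
}}

```text
time_s: 6.58
eef_pos: [0.4498, 0.25, 0.2054]
tool_rot: [179.6, -0.2, 97.4]
contact_force: [-0.8, 0.5, -1.4]
gripper_width: 0.993
```

```bash
python3 - <<'E'
from h import *
o=arm.get_obs();print(o['eef_pos'],o['joints'],o['tool_rot'],o['gripper_width'])
for n in('side','top'):
  p,d=arm.snapshot(n);cv2.imwrite(f'pics/{n}3.png',p);np.save(n+'3.npy',d)
a=cv2.imread('pics/side3.png')[60:220,150:310];b=cv2.imread('pics/top3.png')[190:350,100:350]
cv2.imwrite('pics/s3.png',cv2.resize(np.hstack([a,b]),None,fx=1.9,fy=1.9,interpolation=2))
E
```

```text
[0.4497827  0.24998016 0.20538216] [-54.14510577  16.22619883  24.20387399 109.23271114  -8.04463564
  55.73183126 -18.9068929 ] [179.62958117  -0.2290348   97.39408278] 0.99268901767439
```

View pics/s3.png

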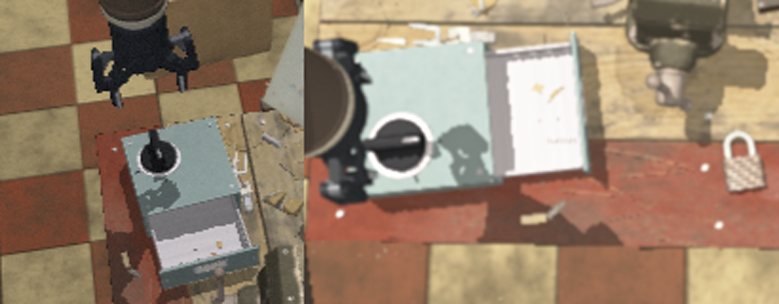

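The knob is back at rest and the drawer is fully out. Next is the padlock.

{"fn": "carry_out", "kwargs": {
  "plan": [
    [[85,-378,-74,0,89.4],[85,-378,-74,0,89.4],[85,-378,-74,0,89.4],[85,-378,-74,0,89.4],[85,-378,-74,0,89.4],[85,-378,-74,0,89.4],[85,-378,-74,0,89.4],[85,-378,-74,0,89.4],[85,-378,-74,50,89.4],[85,-378,-74,120,89.4],[85,-378,-74,120,89.4],[85,-378,-74,120,89.4]]
  ]
}}

```text
time_s: 8.18
eef_pos: [0.4227, -0.136, 0.0818]
tool_rot: [180.0, 0.1, 8.0]
contact_force: [0.6, -0.9, 1.5]
gripper_width: 0.992
```

```bash
python3 - <<'E'
from h import *
o=arm.get_obs();print(o['eef_pos'],o['joints'],o['tool_rot'],o['gripper_width'])
for n in('side','top'):
  p,d=arm.snapshot(n);cv2.imwrite(f'pics/{n}4.png',p);np.save(n+'4.npy',d)
a=cv2.imread('pics/side4.png')[180:340,170:330];b=cv2.imread('pics/top4.png')[190:350,230:430]
cv2.imwrite('pics/s4.png',cv2.resize(np.hstack([a,b]),None,fx=2.2,fy=2.2,interpolation=2))
E
```

```text
[ 0.42265908 -0.13597324  0.08175955] [-22.32303004  24.77771992  43.94894934 126.71917016 -27.88649885
  38.35475374 -40.6047938 ] [1.79997514e+02 7.82572097e-02 7.96726435e+00] 0.9917165680536199
```

View pics/s4.png

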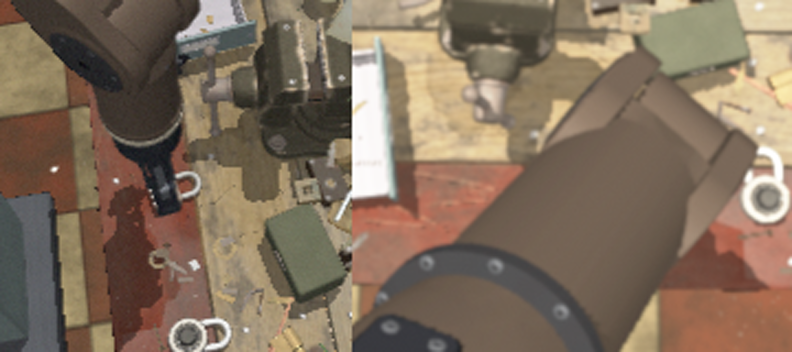

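{"fn": "carry_out", "kwargs": {
  "plan": [
    [[85,2,-1,40,0],[85,2,-1,60,0],[85,2,-1,72,0],[85,2,-1,79,0],[85,2,-1,79,0],[85,2,-1,79,0]]
  ]
}}

```text
time_s: 9.02
eef_pos: [0.4253, -0.1344, 0.0029]
tool_rot: [180.0, -0.1, 8.0]
contact_force: [-0.8, 0.3, -0.3]
gripper_width: 0.995
```

{"fn": "carry_out", "kwargs": {
  "plan": [
    [[0,0,0,0,0],[0,0,0,0,0],[0,0,0,0,0],[0,0,0,0,0],[0,0,0,0,0],[0,0,0,0,0]]
  ]
}}

```text
time_s: 9.78
eef_pos: [0.4249, -0.1341, 0.0028]
tool_rot: [-180.0, -0.0, 8.0]
contact_force: [-1.7, 1.3, 11.3]
gripper_width: 0.495
```

{"fn": "carry_out", "kwargs": {
  "plan": [
    [[0,0,0,-30,0],[0,0,0,-90,0],[0,0,0,-150,0],[0,0,0,-180,0],[0,0,0,-180,0],[0,0,0,-180,0]]
  ]
}}

```text
time_s: 10.52
eef_pos: [0.4243, -0.1337, 0.1815]
tool_rot: [-180.0, 0.0, 8.1]
contact_force: [0.5, 0.1, -1.3]
gripper_width: 0.495
```

```bash
python3 - <<'E'
from h import *
o=arm.get_obs();print(o['eef_pos'],o['joints'],o['tool_rot'],o['gripper_width'])
p,d=arm.snapshot('side');cv2.imwrite('pics/side5.png',p)
crop('pics/side5.png',150,130,160,160,4,'pics/s5.png')
E
```

```text
[ 0.42425881 -0.13373139  0.18151851] [-33.76289547  15.22437624  55.06976788 120.76672249 -15.9757215
  51.54505941 -51.49374023] [-1.79957376e+02  4.92664256e-02  8.05677003e+00] 0.4948026960714107
```

View pics/s5.png

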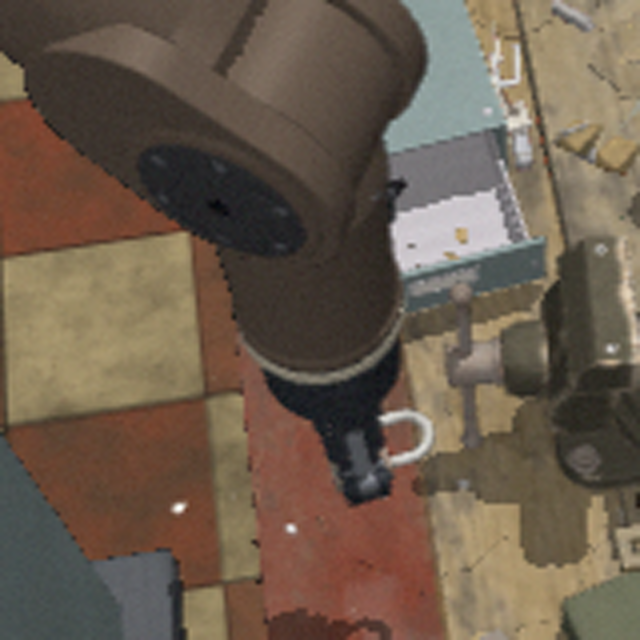

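The padlock is held, with its shackle sticking out past the jaw. I'll measure the open drawer from the earlier top view.

```bash
python3 - <<'E'
from h import *
d=np.load('top3.npy');P=cloud('top',d)
ux=np.array([-np.sin(np.radians(7)),np.cos(np.radians(7))]);uy=np.array([-ux[1],ux[0]]);c=np.array([.479,.235])
q=(P[...,:2]-c);X=q@ux;Y=q@uy;Z=P[...,2]
m=(X<-.09)&(X>-.25)&(abs(Y)<.1)
k=m&(abs(Z-.062)<.006);print('front',X[k].min(),X[k].max(),Y[k].min(),Y[k].max(),Z[k].mean())
k=m&(abs(Z-.035)<.004);print('walls',X[k].min(),X[k].max(),Y[k].min(),Y[k].max())
k=m&(abs(Z-.010)<.004)&(X>-.175);print('floor',X[k].min(),X[k].max(),Y[k].min(),Y[k].max())
k=(abs(Z-.066)<.003)&(abs(X)<.1)&(abs(Y)<.1);print('top',X[k].min(),X[k].max(),Y[k].min(),Y[k].max())
t=c-.1275*ux;print(t, c-.19*ux)
E
```

```text
front -0.18408892835542798 -0.17760840528513905 -0.07817026820919017 0.07926794972972849 0.06225872957260184
walls -0.18502321471647612 -0.09021302693017043 -0.07697998743131275 0.07236375705713036
floor -0.17445237889031862 -0.09008126595869675 -0.08758570834952056 0.0983592728897932
top -0.08077512256001423 0.07931113372676046 -0.0803038371122049 0.08026786845048159
[0.49453834 0.10845037] [0.50215518 0.04641623]
```

{"fn": "carry_out", "kwargs": {
  "plan": [
    [[0,0,-50,-60,-10],[0,0,-100,-60,-20],[0,20,-150,-60,-30],[0,60,-200,-60,-40],[0,103,-222,-60,-50],[0,103,-222,-60,-60],[0,103,-222,-60,-70],[0,103,-222,-60,-80],[0,103,-222,-60,-89],[0,103,-222,-30,-89],[0,103,-222,40,-89],[0,103,-222,80,-89],[0,103,-222,80,-89],[0,103,-222,80,-89]]
  ]
}}

```text
time_s: 12.32
eef_pos: [0.4964, 0.0995, 0.103]
tool_rot: [180.0, 0.0, 97.0]
contact_force: [-0.4, 0.4, -0.6]
gripper_width: 0.501
```

```bash
python3 - <<'E'
from h import *
o=arm.get_obs();print(o['eef_pos'],o['joints'],o['tool_rot'],o['gripper_width'])
for n in('side','top'):
  p,d=arm.snapshot(n);cv2.imwrite(f'pics/{n}6.png',p);np.save(n+'6.npy',d)
a=cv2.imread('pics/side6.png')[90:250,170:330];b=cv2.imread('pics/top6.png')[190:350,110:310]
cv2.imwrite('pics/s6.png',cv2.resize(np.hstack([a,b]),None,fx=2.2,fy=2.2,interpolation=2))
E
```

```text
[0.49637082 0.09952881 0.10300377] [-40.81529447  24.89170408  31.30503153 116.90266919 -18.6731422
  43.01168104   8.92700632] [1.79997198e+02 1.72653050e-02 9.69789502e+01] 0.5011250769421041
```

View pics/s6.png

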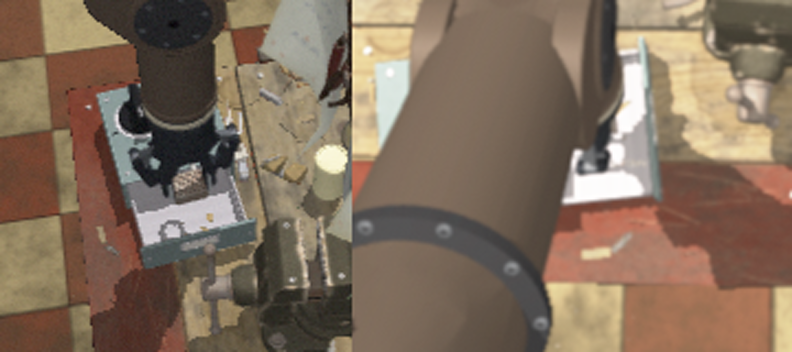

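{"fn": "carry_out", "kwargs": {
  "plan": [
    [[0,1,0,30,0],[0,1,0,55,0],[0,1,0,75,0],[0,1,0,87,0],[0,1,0,87,0],[0,1,0,87,0]]
  ]
}}

```text
time_s: 13.18
eef_pos: [0.4964, 0.1011, 0.0162]
tool_rot: [179.9, -0.0, 97.0]
contact_force: [1.0, -1.1, -1.1]
gripper_width: 0.498
```

{"fn": "carry_out", "kwargs": {
  "plan": [
    [[55,0,0,0,0],[62,0,0,0,0],[62,0,0,0,0],[62,0,0,0,0],[62,0,0,-20,0],[62,0,0,-50,0],[62,0,0,-100,0],[62,0,0,-160,0],[62,0,0,-200,0],[62,0,0,-200,0]]
  ]
}}

```text
time_s: 14.42
eef_pos: [0.4975, 0.1013, 0.2182]
tool_rot: [179.7, -0.1, 97.0]
contact_force: [-0.2, -0.5, -1.5]
gripper_width: 0.723
```

```bash
python3 - <<'E'
from h import *
o=arm.get_obs();print(o['eef_pos'],o['tool_rot'],o['gripper_width'])
for n in('side','top'):
  p,d=arm.snapshot(n);cv2.imwrite(f'pics/{n}7.png',p);np.save(n+'7.npy',d)
a=cv2.imread('pics/side7.png')[90:250,170:330];b=cv2.imread('pics/top7.png')[190:350,110:310]
cv2.imwrite('pics/s7.png',cv2.resize(np.hstack([a,b]),None,fx=2.2,fy=2.2,interpolation=2))
E
```

```text
[0.49745846 0.10128027 0.21819852] [ 1.79684574e+02 -1.15080707e-01  9.70301036e+01] 0.7234001319010598
```

View pics/s7.png

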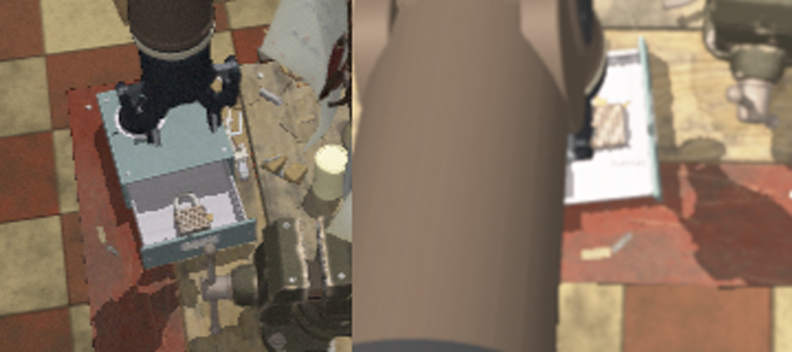

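The padlock lies in the drawer with its shackle towards the box. Before pushing the drawer shut, I'll check how close the vise handle is.

```bash
python3 - <<'E'
from h import *
d=np.load('top0.npy');P=cloud('top',d)
for lo in(.05,.09,.15):
  m=(P[...,2]>lo)&(P[...,2]<.3)&(P[...,0]<.55)&(P[...,0]>.4)&(P[...,1]<.03)&(P[...,1]>-.12)
  print(lo,m.sum(),P[m].min(0),P[m].max(0))
ux=np.array([-np.sin(np.radians(7)),np.cos(np.radians(7))]);uy=np.array([-ux[1],ux[0]]);c=np.array([.479,.235])
for X in(-.215,-.2,-.1):
  for Y in(.05,.06):print(X,Y,c+X*ux+Y*uy)
E
```

```text
0.05 610 [ 0.4900605  -0.07443806  0.05025701] [ 0.54986924 -0.02003187  0.1763941 ]
0.09 608 [ 0.4900605  -0.07443806  0.09217933] [ 0.54986924 -0.02003187  0.1763941 ]
0.15 58 [ 0.49869943 -0.0354716   0.15283899] [ 0.51307821 -0.02003187  0.1763941 ]
-0.215 0.05 [0.4555746  0.01550911]
-0.215 0.06 [0.44564914 0.01429042]
-0.2 0.05 [0.45374656 0.0303973 ]
-0.2 0.06 [0.4438211  0.02917861]
-0.1 0.05 [0.44155963 0.12965192]
-0.1 0.06 [0.43163417 0.12843322]
```

{"fn": "carry_out", "kwargs": {
  "plan": [
    [[0,-40,-31,0,0],[0,-80,-62,0,0],[0,-80,-62,0,0],[0,-80,-62,0,0],[0,-80,-62,50,0],[0,-80,-62,100,0],[0,-80,-62,130,0],[0,-80,-62,160,0],[0,-80,-62,187,0],[0,-80,-62,187,0],[0,-80,-62,187,0]]
  ]
}}

```text
time_s: 15.9
eef_pos: [0.4443, 0.0142, 0.0285]
tool_rot: [-180.0, 0.0, 97.1]
contact_force: [-0.1, 0.1, 0.9]
gripper_width: -0.003
```

```bash
python3 - <<'E'
from h import *
o=arm.get_obs();print(o['eef_pos'],o['tool_rot'],o['gripper_width'])
p,d=arm.snapshot('side');cv2.imwrite('pics/side8.png',p)
crop('pics/side8.png',170,90,160,160,4,'pics/s8.png')
E
```

```text
[0.44431708 0.01424999 0.02852382] [-1.79987613e+02  5.85878628e-03  9.70565394e+01] -0.0026003354365314677
```

View pics/s8.png

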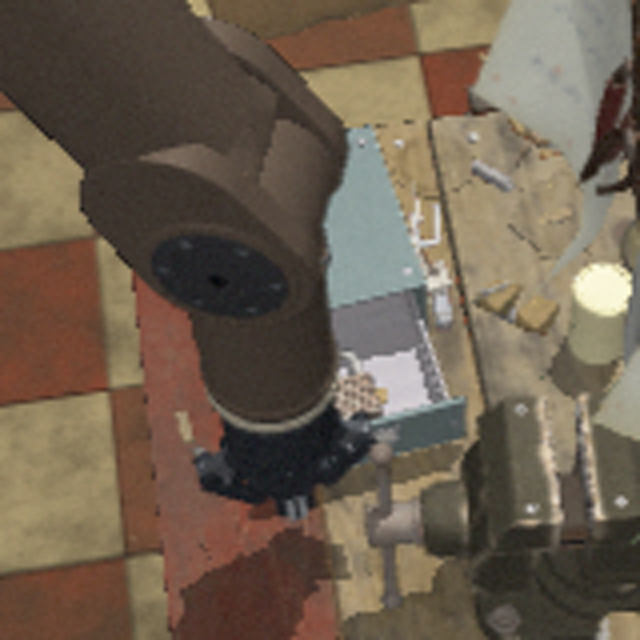

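The fingers are in front of the panel and clear of the vise. I'll push along box +x.

{"fn": "carry_out", "kwargs": {
  "plan": [
    [[0,15,0,0,0],[0,25,0,0,0],[0,35,0,0,0],[0,45,0,0,0],[0,55,0,0,0],[0,65,0,0,0],[0,75,0,0,0],[0,85,0,0,0],[0,93,0,0,0],[0,100,0,0,0],[0,105,0,0,0],[0,109,0,0,0],[0,109,0,0,0]]
  ]
}}

```text
time_s: 17.58
eef_pos: [0.4311, 0.1204, 0.0283]
tool_rot: [180.0, 0.1, 96.9]
contact_force: [5.1, -8.8, 2.0]
gripper_width: -0.003
```

```bash
python3 - <<'E'
from h import *
o=arm.get_obs();print(o['eef_pos'],o['tool_rot'],o['contact_force'])
p,d=arm.snapshot('side');cv2.imwrite('pics/side9.png',p)
crop('pics/side9.png',170,90,160,160,4,'pics/s9.png')
E
```

```text
[0.43107574 0.12037619 0.02832531] [1.79959261e+02 1.20248347e-01 9.68899530e+01] [ 5.05703981 -8.77302186  1.96719901]
```

View pics/s9.png

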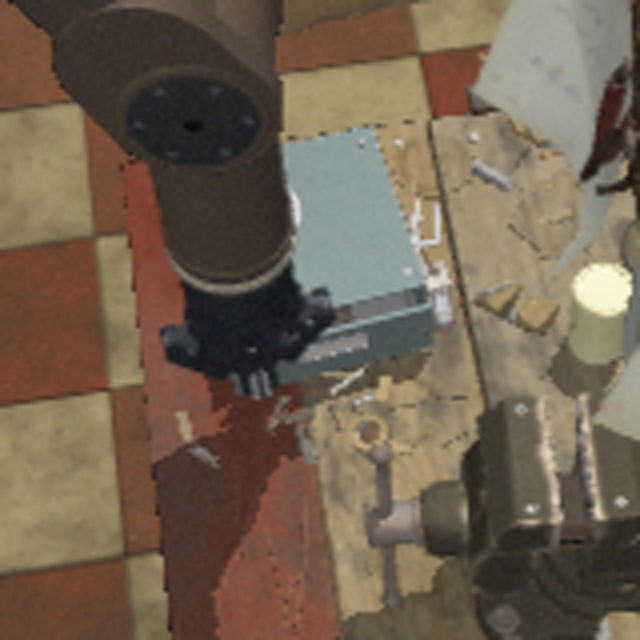

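The drawer is nearly in, with a narrow dark gap left. I'll push on gently.

{"fn": "carry_out", "kwargs": {
  "plan": [
    [[0,3,0,0,0],[0,5,0,0,0],[0,7,0,0,0],[0,7,0,0,0]]
  ]
}}

```text
time_s: 18.12
eef_pos: [0.429, 0.1296, 0.0281]
tool_rot: [-179.9, -0.0, 97.1]
contact_force: [0.8, -0.7, 0.7]
gripper_width: 0.002
```

{"fn": "carry_out", "kwargs": {
  "plan": [
    [[0,2,0,0,0],[0,4,0,0,0],[0,4,0,0,0]]
  ]
}}

```text
time_s: 18.5
eef_pos: [0.4286, 0.133, 0.0281]
tool_rot: [-179.9, 0.0, 97.0]
contact_force: [-0.6, -3.4, -0.4]
gripper_width: -0.005
```

```bash
python3 - <<'E'
from h import *
p,d=arm.snapshot('side');cv2.imwrite('pics/side10.png',p)
crop('pics/side10.png',170,90,160,160,4,'pics/s10.png')
E
```

```text
(no output)
```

View pics/s10.png

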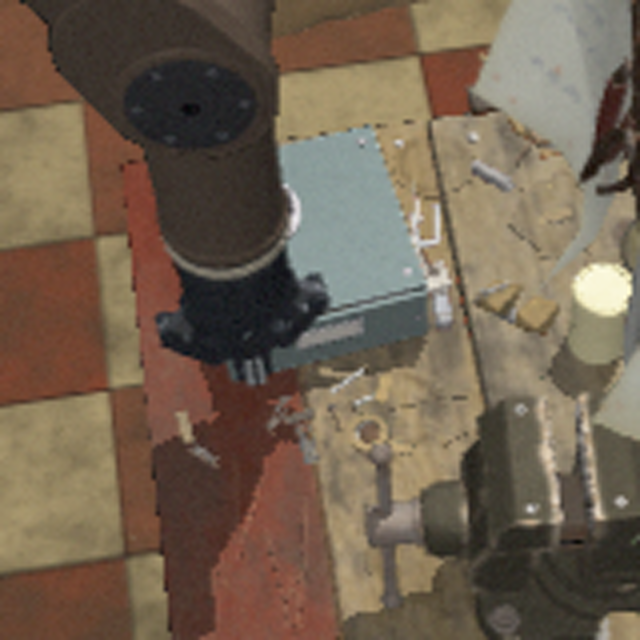

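The gap is closed, but the force is only about 3 N. I'll push to the stop so the latch surely catches.

{"fn": "carry_out", "kwargs": {
  "plan": [
    [[0,2,0,0,0],[0,3,0,0,0],[0,3,0,0,0]]
  ]
}}

```text
time_s: 18.92
eef_pos: [0.4285, 0.1332, 0.0281]
tool_rot: [-179.9, 0.2, 96.9]
contact_force: [-0.4, -14.7, 2.1]
gripper_width: 0.001
```

The drawer is at its hard stop: 14.7 N and no further movement. Backing off, then up.

{"fn": "carry_out", "kwargs": {
  "plan": [
    [[0,-10,0,0,0],[0,-30,0,0,0],[0,-30,0,0,0],[0,-30,0,-60,0],[0,-30,0,-120,0],[0,-30,0,-180,0],[0,-30,-60,-180,0],[0,-60,-120,-180,0],[0,-60,-120,-180,0],[0,-60,-120,-180,0]]
  ]
}}

```text
time_s: 20.18
eef_pos: [0.3174, 0.0629, 0.2089]
tool_rot: [179.9, -0.1, 97.1]
contact_force: [0.0, 0.1, 0.4]
gripper_width: 0.001
```

```bash
python3 - <<'E'
from h import *
o=arm.get_obs();print(o['eef_pos'],o['contact_force'])
for n in('side','top'):
  p,d=arm.snapshot(n);cv2.imwrite(f'pics/{n}11.png',p);np.save(n+'11.npy',d)
a=cv2.imread('pics/side11.png')[110:220,180:330];b=cv2.imread('pics/top11.png')[195:305,110:260]
cv2.imwrite('pics/s11.png',cv2.resize(np.hstack([a,b]),None,fx=2.6,fy=2.6,interpolation=2))
E
```

```text
[0.31741988 0.06291142 0.20888079] [0.04572284 0.08692437 0.43635917]
```

View pics/s11.png

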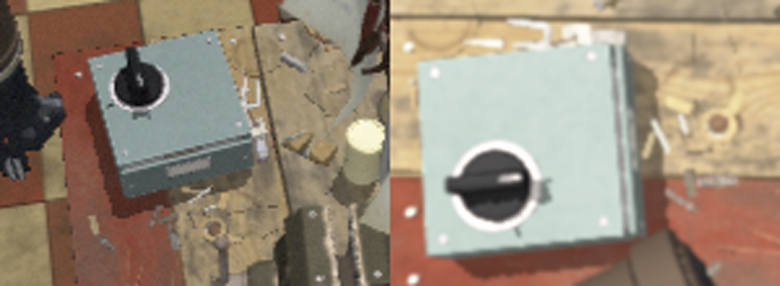

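View pics/top11.png

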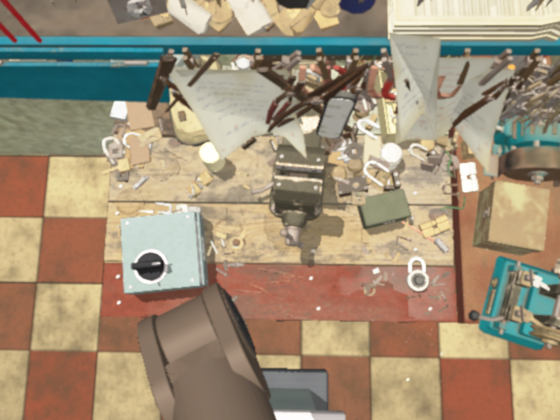

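The drawer is shut with the same seam as at the start, the knob is at rest, the dial lock and tin haven't moved, and the arm is clear.

```bash
python3 -c "
from bench import arm
print(arm.job_done(),arm.get_obs()['time_s'])"
```

```text
the job is handed in; nothing more can be done
the job is handed in; nothing more can be done
```

The ribbed padlock is in the drawer, the drawer is pushed shut, and I have handed the job in. It took about 20 s of robot time.

- **Knob:** I turned it clockwise by about 68°, which popped the drawer out. I then turned it back with the grip before letting go, instead of letting it spring back from the stop.
- **Padlock:** I laid it on the drawer floor with its shackle towards the box, and saw it lying there after release.
- **Drawer:** I pushed the front off-centre to stay clear of the vise, until it stopped moving at 14.7 N.
- **Last checks:** With the arm backed off, both cameras showed the drawer closed, with the same narrow seam as at the start, and the knob at rest. In the top view the dial padlock and tin looked unmoved. The tool force read about zero.

No check failed or disagreed. I judged the latching by the pictures after backing off; there was no direct reading of the drawer joint.

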